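# Drain the oil bottle into a drip tray

## Task

The oil bottle is nearly empty: lay it on its side in the draining cradle, nozzle out over the open lower end, and let go of it. Then peel the blue top tray off the sticky stack by lifting one corner first, leaving the trays below standing where they are. Finish holding the blue tray in the gripper, level, clear of the bench and of everything else, with the nozzle tip over its inside and a little above its rim; keep holding it there, and do not disturb the other things on the bench.

Things in the scene. Friction and masses are not known exactly. Their poses are not given: they have to be found in the camera images.
- oil_bottle: amber oil bottle with a plain paper band, red cap and red nozzle; starts standing upright. Body 64 mm across and 140 mm tall, shoulder from 140 to 158 mm, red cap 34 mm across from 158 to 186 mm, nozzle 12 to 16 mm across tapering to its tip at 216 mm. 0.14 to 0.24 kg. Origin at the centre of its underside, z along its axis towards the nozzle
- bottle_mid (a point): point on the bottle's axis, half way up the 140 mm body (70 mm above the underside)
- bottle_cap (a point): centre of the red cap, on the axis, 172 mm above the underside; a good place to grip
- nozzle_tip (a point): the tip of the nozzle, on the axis, 216 mm above the underside
- cradle: wooden draining cradle, fixed: dark base board 180 x 110 x 18 mm (x -115 to +65), two 16 mm thick V saddles with black 45 degree faces, about 110 mm wide, 175 mm tall. Its x points to the open lower end, over which the nozzle belongs; at the upper end an end board stands at x = -108 mm, 180 mm tall. Origin on the bench under the middle of the seat
- cradle_seat (a point): where bottle_mid is when the bottle lies in the V saddles: 175 mm above the bench over the cradle's origin. The saddles stand 40 mm behind and 38 mm ahead of it and slope 5 degrees down along the cradle's x, as the bottle's axis then does; the nozzle tip is then 146 mm ahead and 162 mm above the bench
- top_tray: the topmost tray of the stack, blue, stiff formed plastic, 0.13 to 0.20 kg: 210 (x) x 150 (y) mm outside, 44 mm deep, the floor inside 166 x 106 mm. It clings to the tray below by gummed-up corner lugs: each corner holds back with 1 to 2 N until it has been raised about 8 mm; pulled straight up, all four hold back at once. Origin at the centre of its underside, z up
- tray_rim (a point): centre of the blue tray's top plane, 44 mm above its underside. Round the rim runs a flat-sided hem 9 mm wide, 16 mm tall: grip across it from above, one finger inside, fingertips at most 14 mm below its top (a shoulder stands out inside below that; outside, the next hem lies flush beneath). The tray is rigid: to lift one corner, turn gripper and tray together about the far corner
- tray_stack: the seven lower trays, grey and black, same shape, nested at 16 mm a tray, stuck fast together, standing loose on the bench on the lowest one's 166 x 106 mm floor, 1.1 kg; the top of their uppermost hem is 140 mm above the bench, that of the blue tray on them 156 mm. Origin at the centre of the underside, axes as the blue tray's at the start
- corner_a (a point): outer top corner of the blue tray's hem at its -x, -y corner (diagonally across from corner_c)
- corner_b (a point): outer top corner of the blue tray's hem at its -x, +y corner (diagonally across from corner_d)
- corner_c (a point): outer top corner of the blue tray's hem at its +x, +y corner (diagonally across from corner_a)
- corner_d (a point): outer top corner of the blue tray's hem at its +x, -y corner (diagonally across from corner_b)
- turned_bowl: bystander: finished light-wood bowl, 120 mm across, 55 mm tall, origin under its centre
- bowl_blank: bystander: rough light-wood disc 124 mm across, 42 mm thick, lying flat, origin under its centre
- wax_tin: bystander: flat round tin with a yellow lid, 79 mm across, 29 mm tall, origin under its centre
- sanding_block: bystander: cork sanding block 61 x 111 x 32 mm, long along its y, origin under its centre
- glue_bottle: bystander: white bottle with an orange cap, 52 mm across, 135 mm tall, standing upright, origin under its centre; not the oil bottle
- chuck_key: bystander: steel T-handled chuck key 125 mm long along its x, 80 mm across the T, under 20 mm tall, origin under its middle

How it is judged:
By the outcome, as a careful person would: the job done as asked, in the order asked, and still so for the second after the job is handed in, while the arm keeps its last pose, push and grip.
It also fails if it takes over 72 s, if anything falls off the work surface, if the arm or the gripper's body presses on something with over 40 N, if the wrist force passes 120 N, or if a joint passes its speed limit or range.

## Robot

A 6-joint arm with a two-finger parallel gripper is mounted at the origin on the work surface. World frame = base frame: x ahead of the robot, y to its left, z up, the work surface at z = 0. Lengths are in m, angles in rad, forces in N, time in s.
With the tool pointing down it reaches from about 0.375 to 0.925 m from the base axis. Payload 5.7 kg.
Tool frame: the origin (TCP) lies midway between the tips of the shut fingers; the grasp point (between the pads) lies 19 mm behind it; z points along the fingers, x is the direction in which the jaws open and shut, and the axes are right-handed (so a half turn about z gives the same grasp; the last joint's range is limited). The gripper opens to 88 mm and grips with 3 to 60 N. Pads are 20 mm wide; open, the fingers measure 115 mm over their backs; the gripper's body (75 mm by 178 mm) begins 61 mm behind the grasp point.
Start: joints at [-1.433, 0.359, 1.51, -0, 1.272, -0.115], TCP at [0.15, -0.581, 0.223] pointing down, gripper open.
Joint ranges: [-2.97, 2.97], [-1.01, 2.36], [0.21, 2.38], [-0.96, 4.11], [0.2, 2.71], [-2.98, 2.98]. Speed limits (rad/s): [2.39, 2.39, 3.14, 3.14, 3.14, 3.14].

## Interface

Orientations are given as a unit quaternion [x, y, z, w].
In Python, from bench import move_ptp, servo_line, goto_joints, move_gripper, sleep, inverse_kinematics, capture, PlanningError, close_job, spot_in, silhouettes, current_clock, current_joint_pos, current_qvel, current_joint_torque, current_position, current_orientation, current_force, current_torque, current_finger_gap gives the robot as it stands. Calls block until the motion is done:
- move_ptp(position, orientation): joint-space move of the TCP to a pose.
- servo_line(position, orientation=None, rate=0.15, contact_N=None): straight line of the TCP; orientation=None keeps the orientation; rate is the mean speed in m/s. With contact_N (N) it stops when the force on the tool has changed by that much, and returns True; else False.
- goto_joints(angles): joint-space move.
- move_gripper(opening): finger opening in m; the grip force is fixed at half the most; returns when the fingers have stopped.
- sleep(seconds).
- inverse_kinematics(position, orientation): joint angles nearest the present ones, or None.
- capture(name): name is "scene" or "side" or "wrist"; returns a dict with "image" (420x560x3 uint8, blue, green, red), "range_z" (420x560 float32, m along the optical axis (not along the pixel's ray), 0 where there is no reading), "intrinsics" (3x3 intrinsics, pixels), "R" (3x3) and "t" (3): a world point X has camera coordinates R X + t. Camera axes: x right, y down, z forward; pixel columns grow to the right and rows downward; lengths in m; the calibration is good to about 2 mm. The wrist camera is an equidistant fisheye: a pixel r from the principal point sees the ray r / f radians off the axis. A picture is of the moment at which its call begins.
A pose or a line that the arm cannot do raises PlanningError and nothing moves.
- close_job(): hands the job in, once; it reports no verdict.
Trained networks look in the newest picture that a camera, given by its name, has taken for a name from the list of things; names that differ only in an ending like _2 or _b are one class to them, and where a whole thing is asked for, a point or a joint stands for the part that bears it (a point fixed in the world has none). Each returns a list of dicts, best first, with "conf" (0 to 1); they miss things now and then, are a little off and sometimes report something else, mostly with a low value. They report only what shows in the picture. A call takes as long as a camera call.
- spot_in(camera, query): "xy" ([column, row] in pixels, amid what is visible of it).
- silhouettes(camera, query): "region" (420x560 bool, what is visible of it) and "xy" ([column, row] in pixels, amid what is visible of it).
Readings, each from a call of its own:
- current_clock(): time.
- current_joint_pos(): joint angles.
- current_qvel(): joint speeds.
- current_joint_torque(): joint torques, N m.
- current_position(): TCP position.
- current_orientation(): TCP orientation.
- current_force(): force on the tool from outside, world axes, zero at the start.
- current_torque(): the same for the moment, N m.
- current_finger_gap(): finger opening in m.
Only numpy, scipy, OpenCV 4.12 (cv2) and the standard library are available. Lean on these libraries where they do the work, as an engineer would, in place of code of your own. Each camera call takes 0.05 s, during which the arm holds its last target. There are 200 camera calls.

## Working session

There is one attempt and no reset: what is moved stays moved. The work goes in short steps, each a Python script; the robot and the scene stay as the last script left them, time stands still between calls to the robot, and variables do not carry over. Pictures are saved under pics/ and viewed, about 8 in all and at most 12, crops included, and the job is handed in when it is done.

```bash
ls; mkdir -p pics; python3 - <<'E'
from bench import *
import cv2,numpy as np
for n in("scene","side"):
    c=capture(n);cv2.imwrite(f"pics/{n}0.png",c["image"]);np.savez(f"{n}0.npz",**c)
    print(n,c["intrinsics"].tolist(),(-c["R"].T@c["t"]).tolist(), c["R"][2])
print(current_clock(),current_orientation())
E
python3 -c "
import cv2;cv2.imwrite('pics/both0.png',cv2.resize(cv2.hconcat([cv2.imread('pics/scene0.png'),cv2.imread('pics/side0.png')]),(800,300)))"
```

```text
pics
scene [[541.7679072723137, 0.0, 289.07812117660353], [0.0, 541.7679072723137, 207.4642908011976], [0.0, 0.0, 1.0]] [1.527701626094541, -0.6607877507439965, 1.3520272127146766] [-0.57836254  0.35378279 -0.73507449]
side [[427.31919188457687, 0.0, 267.91400709471594], [0.0, 427.31919188457687, 211.5208628685386], [0.0, 0.0, 1.0]] [0.12954394229998065, 0.681648934940941, 0.8625517439131071] [ 0.38086353 -0.68125496 -0.6251677 ]
0.1 [ 7.90611084e-01 -6.12318084e-01 -5.94537722e-04 -5.69731293e-04]
```

View pics/scene0.png

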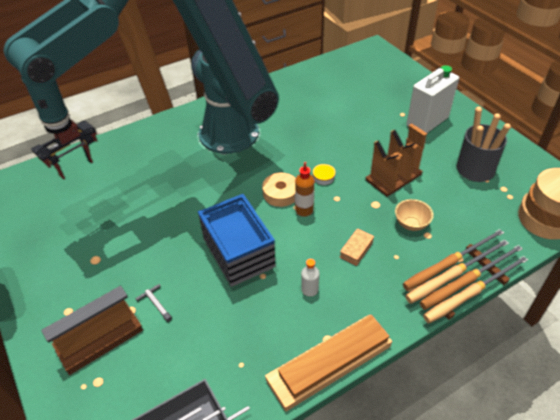

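View pics/side0.png

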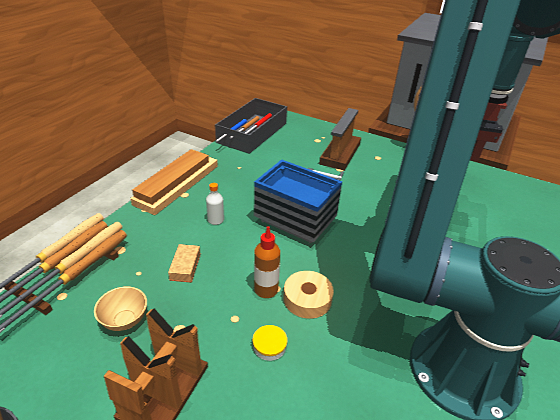

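The scene view shows the blue stack at (238,240), the oil bottle at (305,190), the cradle at (397,160), the bowl at (413,215), the block at (357,245), the glue bottle at (310,278), the blank at (280,188) and the tin at (323,173). The side view shows the cradle at (155,370) with its end board nearest that camera.

```bash
cat > h.py <<'E'
from bench import *
import numpy as np,cv2
from scipy.spatial.transform import Rotation as Rn
def cloud(c,m=None):
    z=c["range_z"];K=c["intrinsics"]
    m=(z>0) if m is None else m&(z>0)
    v,u=np.nonzero(m);d=z[v,u]
    P=np.c_[(u-K[0,2])/K[0,0]*d,(v-K[1,2])/K[1,1]*d,d]
    return (P-c["t"])@c["R"]
def rect(P):
    (c,s,a)=cv2.minAreaRect((P[:,:2]*1000).astype(np.float32)); return np.round(c,1),np.round(s,1),round(a,2)
E
python3 - <<'E'
from h import *
out={}
for n in("scene","side"):
    c=capture(n)
    for q in("oil_bottle","cradle","top_tray","tray_stack","turned_bowl","bowl_blank","wax_tin","sanding_block","glue_bottle","chuck_key"):
        s=silhouettes(n,q)
        if not s: print(n,q,None);continue
        m=cv2.erode(s[0]["region"].astype(np.uint8),np.ones((2,2)))>0
        P=cloud(c,m);out[n+q]=P
        print(n,q,round(s[0]["conf"],2),len(P),np.round(np.median(P,0),3),"z",np.round(np.percentile(P[:,2],[1,99]),3))
        T=P[P[:,2]>np.percentile(P[:,2],99)-.008]
        print("    top",rect(T),"all",rect(P[P[:,2]>.005]))
        if q=="oil_bottle":
            for a,b in((.02,.06),(.06,.1),(.1,.135),(.16,.184),(.19,.214)):
                Q=P[(P[:,2]>a)&(P[:,2]<b)]
                print("   ",a,len(Q),np.round(Q.mean(0),4))
np.savez("clouds.npz",**out)
E
```

```text
scene oil_bottle 0.88 748 [0.52  0.016 0.105] z [0.007 0.189]
    top (array([506.8,  25.6]), array([21.8, 25. ]), 33.65) all (array([515.7,  21.3]), array([61.7, 42.6]), 67.05)
    0.02 144 [0.5211 0.0154 0.0414]
    0.06 157 [0.5212 0.0157 0.0804]
    0.1 149 [0.5208 0.0156 0.1178]
    0.16 58 [0.51   0.0237 0.1723]
    0.19 6 [0.5098 0.0235 0.1933]
scene cradle 0.91 2563 [0.559 0.388 0.093] z [-0.001  0.177]
    top (array([545. , 393.3]), array([102.2, 160. ]), 7.09) all (array([541.9, 384.3]), array([114. , 190.9]), 5.97)
scene top_tray 0.59 2950 [ 0.547 -0.245  0.121] z [0.107 0.159]
    top (array([ 564. , -254.1]), array([153.2, 212.6]), 86.21) all (array([ 562.3, -253.8]), array([153.5, 216. ]), 86.21)
scene tray_stack 0.61 1394 [ 0.663 -0.285  0.083] z [0.027 0.133]
    top (array([ 625.4, -296.4]), array([209.4, 104.1]), 41.25) all (array([ 600.4, -304.3]), array([249. , 123.8]), 33.92)
scene turned_bowl 0.81 803 [0.73  0.31  0.028] z [-0.001  0.058]
    top (array([746.5, 289.6]), array([111.7, 116.3]), 49.1) all (array([743.9, 290.6]), array([112.8, 119.4]), 69.95)
scene
[... 1877 characters left out ...]
0.042] z [0.001 0.046]
    top (array([385.6,   3.7]), array([118. , 116.1]), 24.79) all (array([385.7,   4.2]), array([118.7, 117.5]), 21.95)
side wax_tin 0.7 907 [0.396 0.18  0.029] z [0.    0.032]
    top (array([399.1, 174.1]), array([73.1, 75.3]), 6.6) all (array([399.1, 174.1]), array([73.1, 75.3]), 6.6)
side sanding_block 0.63 763 [0.717 0.088 0.031] z [0.006 0.036]
    top (array([723.9,  76.7]), array([ 57.2, 104.7]), 23.61) all (array([723.8,  77. ]), array([ 57.4, 105.2]), 23.91)
side glue_bottle 0.62 482 [ 0.762 -0.121  0.069] z [0.004 0.135]
    top (array([ 769.5, -130.4]), array([17.1, 17.2]), 80.48) all (array([ 765.4, -125.7]), array([43.5, 32.4]), 28.34)
side chuck_key None
```

```bash
cat >> h.py <<'E'
B=np.array([.4955,.028]); th=np.radians(-84.0)
C0=np.array([.540,.359]); 
def cx(): return np.array([np.cos(th),np.sin(th),0])
def tool(z,x):
    z=np.array(z,float)/np.linalg.norm(z); x=np.array(x,float); x-=z*(x@z); x/=np.linalg.norm(x)
    return Rn.from_matrix(np.c_[x,np.cross(z,x),z])
E
python3 - <<'E'
from h import *
d=np.load("clouds.npz")
for n in("scene","side"):
    P=d[n+"cradle"];o=P[:,:2]-C0; X=o@cx()[:2]; Y=o@np.array([-cx()[1],cx()[0]]);Z=P[:,2]
    for a,b in((.172,.19),(.155,.172),(.12,.15),(.06,.1),(.01,.022)):
        m=(Z>a)&(Z<b); h,e=np.histogram(X[m],bins=np.arange(-.13,.09,.01)); print(n,a,m.sum(),h, "Y",np.round(np.percentile(Y[m],[1,99]),3))
zd=np.array([0,0,-1.])
# feasibility
for phi in (40,50,60,90):
    f=np.radians(phi)
    a=np.radians(-5)
    cxx=cx(); zb=np.cos(a)*cxx+np.array([0,0,np.sin(a)])
    side=np.array([-cxx[1],cxx[0],0]); up=np.cross(zb,side); up*=np.sign(up[2])
    mid=np.r_[C0,.175]; cap=mid+zb*.102
    tz=-np.cos(f)*zb-np.sin(f)*up
    for s in(1,-1):
        q=tool(tz,s*side); r=[inverse_kinematics(cap+tz*.019+[0,0,h],q.as_quat()) for h in(0,.12)]
        print("lie",phi,s,[None if k is None else np.round(k,2).tolist() for k in r])
    for yaw in range(-180,180,30):
        h=np.array([np.cos(np.radians(yaw)),np.sin(np.radians(yaw)),0])
        tz2=np.cos(f)*zd+np.sin(f)*h; sd=np.cross([0,0,1],h)
        # bottle z = -cos f tz + ..., jaw consistent: lying side is cross(zup?) 
        for s in(1,-1):
            p=np.r_[B,.172]+tz2*.019; q=tool(tz2,s*sd)
            r=[inverse_kinematics(p-tz2*k,q.as_quat()) for k in(0,.09)]
            if r[0] is not None and r[1] is not None: print("up",phi,yaw,s,[np.round(k,2).tolist() for k in r])
E
```

```text
scene 0.172 71 [ 0  6 32 12  0  0  0  0  5 11  3  0  0  0  0  0  1  1  0  0  0] Y [-0.042  0.058]
scene 0.155 221 [ 0  2 49 18  0  0  0  2 20 54  5  0  0  0  0  4 24 40  3  0  0] Y [-0.045  0.058]
scene 0.12 497 [  0  11 102   6   0   0   0   3  38 147   3   0   0   0   0  16  55 116
   0   0   0] Y [-0.048  0.058]
scene 0.06 455 [  0   8  41  13   0   0   0   6  19 134   3   0   0   0   0   9  57 165
   0   0   0] Y [-0.049  0.059]
scene 0.01 368 [ 0  8 15 13 14 10  8  3  6 20 21 20 12 11 10  7 11 64 53 60  2] Y [-0.045  0.06 ]
side 0.172 485 [  0 122 208   8   0   0   0   0  65  72   1   0   0   0   0   0   8   1
   0   0   0] Y [-0.055  0.048]
side 0.155 710 [  0 179  22   0   0   0   0   0 190 100   1   0   0   0   0   7 157  54
   0   0   0] Y [-0.055  0.05 ]
side 0.12 1418 [  0 316  29   0   0   0   0  24 446  84   0   0   0   0   0 277 196  46
   0   0   0] Y [-0.055  0.049]
side 0.06 1016 [  0 223  42   3   0   3   2  58 275  28   0   0   0   1  10 320  37  14
   0   0   0] Y [-0.056  0.05 ]
side 0.01 1117 [  0  14   8   0  25 107 163 210  56  10  29  48  67  87  98 128  12  
[... 5835 characters left out ...]
.11, 1.19, 1.59, 1.63], [-1.09, 0.96, 2.05, 1.01, 1.64, 1.68]]
up 90 60 -1 [[-0.9, 0.97, 2.11, 1.19, 1.59, -1.51], [-1.09, 0.96, 2.05, 1.01, 1.64, -1.46]]
up 90 90 1 [[-0.71, 0.97, 1.72, 0.91, 1.86, 1.92], [-0.81, 1.0, 1.58, 0.84, 1.97, 1.98]]
up 90 90 -1 [[-0.71, 0.97, 1.72, 0.91, 1.86, -1.22], [-0.81, 1.0, 1.58, 0.84, 1.97, -1.16]]
up 90 120 1 [[-0.49, 1.05, 1.37, 0.69, 2.17, 2.0], [-0.55, 1.11, 1.16, 0.7, 2.31, 2.08]]
up 90 120 -1 [[-0.49, 1.05, 1.37, 0.69, 2.17, -1.14], [-0.55, 1.11, 1.16, 0.7, 2.31, -1.06]]
up 90 150 1 [[-0.27, 1.13, 1.12, 0.39, 2.43, 1.88], [-0.3, 1.23, 0.83, 0.46, 2.61, 1.98]]
up 90 150 -1 [[-0.27, 1.13, 1.12, 0.39, 2.43, -1.27], [-0.3, 1.23, 0.83, 0.46, 2.61, -1.17]]
```

```bash
cat >> h.py <<'E'
C0=np.array([.5415,.359]); F=np.radians(50)
def up_pose(p,yaw=-120):
    h=np.array([np.cos(np.radians(yaw)),np.sin(np.radians(yaw)),0]); tz=np.array([0,0,-np.cos(F)])+np.sin(F)*h
    return np.array(p)+tz*.019, tool(tz,np.cross([0,0,1],h)).as_quat(), tz
def lie_pose():
    c=cx();a=np.radians(5); zb=np.cos(a)*c-np.array([0,0,np.sin(a)]); s=np.array([-c[1],c[0],0]); up=np.cross(zb,s); up*=np.sign(up[2])
    tz=-np.cos(F)*zb-np.sin(F)*up
    return np.r_[C0,.175]+zb*.102+tz*.019, tool(tz,s).as_quat(), zb
def snap(n,f):
    c=capture(n);cv2.imwrite(f"pics/{f}.png",c["image"]);np.savez(f+".npz",**c);return c
E
python3 - <<'E'
from h import *
p,q,tz=up_pose(np.r_[B,.172])
move_ptp([.40,-.35,.40],current_orientation()); snap("wrist","w0")
move_ptp(p-tz*.13+[0,0,.08],q)
servo_line(p-tz*.10,q,rate=.2)
c=snap("wrist","w1"); print(current_clock())
print(servo_line(p,q,rate=.12,contact_N=6))
snap("side","s1"); print(current_position()-p,current_force(),current_clock())
cv2.imwrite("pics/c1.png",cv2.hconcat([cv2.resize(cv2.imread("pics/w1.png"),(400,300)),cv2.resize(cv2.imread("pics/s1.png"),(400,300))]))
E
```

```text
5.175
False
[0.00078395 0.00053502 0.0003962 ] [ 0.17580114 -0.49857711  0.26893004] 6.2083
```

View pics/c1.png

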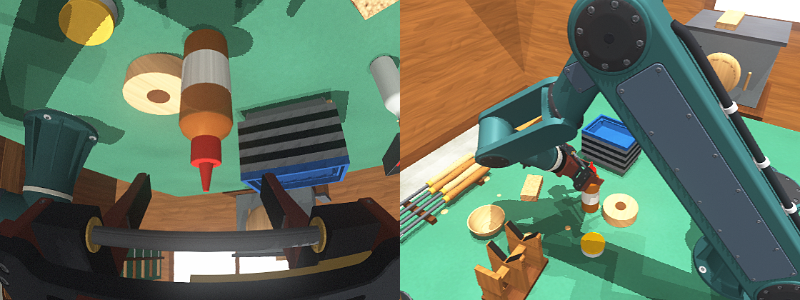

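The wrist half (left) shows the red cap at (208,150), centred between the fingers at about 130 and 290. The side half shows the gripper around the cap at (590,165). Next: grip, lift and carry.

```bash
python3 - <<'E'
from h import *
p,q,tz=up_pose(np.r_[B,.172]); L,ql,zb=lie_pose()
f0=current_force()
move_gripper(.0); print("gap",current_finger_gap())
servo_line(p+[0,0,.03],q,rate=.08); print("gap",current_finger_gap(),current_force()-f0)
servo_line(p+[0,0,.24],q,rate=.25)
move_ptp(L+[0,0,.22],ql)
servo_line(L+[0,0,.07],ql,rate=.2)
print("gap",current_finger_gap(),current_force()-f0,current_clock())
snap("scene","s2");snap("side","s3")
cv2.imwrite("pics/c2.png",cv2.hconcat([cv2.imread("pics/s2.png")[60:360,260:560],cv2.imread("pics/s3.png")[120:420,0:400]]))
E
```

```text
gap 0.03369605629075548
gap 0.03386689194548208 [ 0.04001928  0.20964629 -0.7644414 ]
gap 0.03378983411938803 [ 0.04594201  0.20172327 -1.50106745] 10.7667
```

View pics/c2.png

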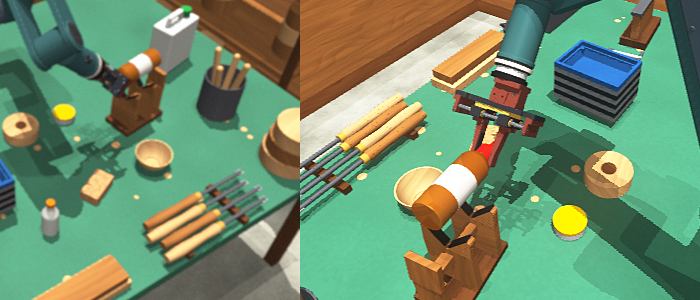

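The bottle is held lying above the cradle, nozzle toward the stack (body at about (450,195) in the right half). I'll measure its actual axis in the side cloud before lowering.

```bash
cat >> h.py <<'E'
from scipy.optimize import least_squares
def axis_fit(P,p0,d0,r=.032):
    # cylinder fit (known radius) of axis point+direction
    d0=d0/np.linalg.norm(d0);u=np.cross(d0,[0,0,1]);u/=np.linalg.norm(u);w=np.cross(u,d0)
    def mk(x): d=d0+x[2]*u+x[3]*w; return p0+x[0]*u+x[1]*w, d/np.linalg.norm(d)
    def f(x):
        p,d=mk(x);v=P-p;return np.linalg.norm(v-np.outer(v@d,d),axis=1)-r
    s=least_squares(f,[0,0,0,0],loss="soft_l1",f_scale=.002); return (*mk(s.x),np.median(abs(f(s.x))))
E
python3 - <<'E'
from h import *
L,ql,zb=lie_pose(); mid=np.r_[C0,.175]
for n in("side","scene"):
    c=capture(n); s=silhouettes(n,"oil_bottle")
    if not s: print(n,None);continue
    m=cv2.erode(s[0]["region"].astype(np.uint8),np.ones((3,3)))>0
    P=cloud(c,m); m0=mid+[0,0,.07]; t=(P-m0)@zb; P=P[(t<.06)&(t>-.062)&(np.linalg.norm(P-m0-np.outer(t,zb),axis=1)<.06)]
    p,d,e=axis_fit(P,m0,zb); p=p+d*((m0-p)@zb)
    print(n,len(P),"dp",np.round(p-m0,4),"pitch",np.degrees(np.arcsin(d[2])),"yaw",np.degrees(np.arctan2(d[1],d[0])),e, "t",np.round(np.percentile(t,[0,100]),3))
E
```

```text
side 2029 dp [0.0015 0.0001 0.0006] pitch -4.462163169798906 yaw -84.27176324692388 0.0006468743211970815 t [-0.071  0.127]
scene 592 dp [ 0.0035  0.0004 -0.0007] pitch -4.680738038117469 yaw -84.24712793307819 0.001980584824056851 t [-0.065  0.08 ]
```

```bash
python3 - <<'E'
from h import *
L,ql,zb=lie_pose(); f0=current_force()
servo_line(L+[0,0,.015],ql,rate=.15)
hit=servo_line(L-[0,0,.012],ql,rate=.03,contact_N=2.5)
print(hit,current_position()-L,current_force()-f0,current_torque(),current_clock())
snap("side","s4");snap("scene","s5")
cv2.imwrite("pics/c3.png",cv2.hconcat([cv2.resize(cv2.imread("pics/s5.png")[80:230,330:480],(400,400)),cv2.resize(cv2.imread("pics/s4.png")[200:420,0:220],(400,400))]))
E
```

```text
True [-0.00085101  0.00021918  0.0011611 ] [-0.61029288 -0.03194145  4.9104622 ] [-0.05118781 -0.07657323  0.08653713] 12.1333
```

View pics/c3.png

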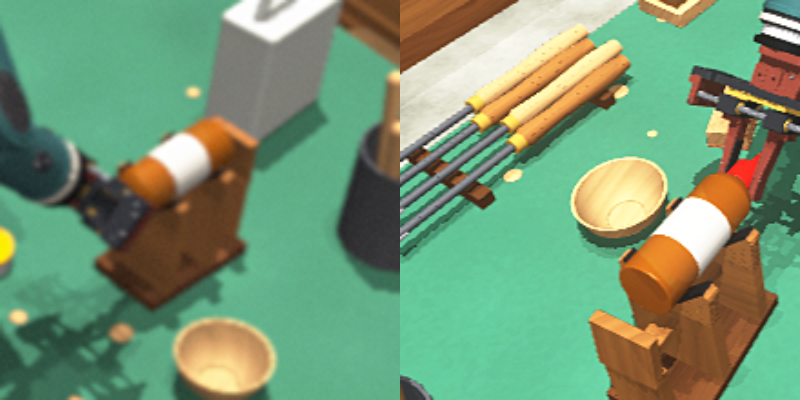

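```bash
python3 - <<'E'
from h import *
L,ql,zb=lie_pose(); p=current_position(); tz=Rn.from_quat(ql).as_matrix()[:,2]
move_gripper(.088); print("gap",current_finger_gap())
servo_line(p-tz*.11,ql,rate=.15)
servo_line(p-tz*.13+[0,0,.12],ql,rate=.25)
mid=np.r_[C0,.175]
for n in("side","scene"):
    c=capture(n); s=silhouettes(n,"oil_bottle")
    m=cv2.erode(s[0]["region"].astype(np.uint8),np.ones((3,3)))>0
    P=cloud(c,m); t=(P-mid)@zb; P=P[(t<.06)&(t>-.062)&(np.linalg.norm(P-mid-np.outer(t,zb),axis=1)<.06)]
    q,d,e=axis_fit(P,mid,zb); q=q+d*((mid-q)@zb)
    print(n,len(P),"dp",np.round(q-mid,4),"pitch",np.degrees(np.arcsin(d[2])),"yaw",np.degrees(np.arctan2(d[1],d[0])),"t",np.round(np.percentile(t,[0,100]),3))
Q=tool([0,0,-1],[0,1,0]).as_quat(); Q2=tool([0,0,-1],[0,-1,0]).as_quat()
for k in(Q,Q2): print(inverse_kinematics([.556,-.253,.42],k),inverse_kinematics([.556,.1,.12],k))
E
```

```text
gap 0.08814802068441749
side 1834 dp [-0.0021 -0.0003  0.0005] pitch -4.908063686546896 yaw -83.45184751628656 t [-0.071  0.13 ]
scene 509 dp [ 0.0002  0.0001 -0.0009] pitch -5.0319231643292275 yaw -84.0740258119418 t [-0.067  0.127]
[-5.40067031e-01  2.68945888e-01  1.17014979e+00 -4.44089210e-16
  1.70249697e+00 -2.11086336e+00] [ 5.56852449e-02  4.21712336e-01  1.70045700e+00 -4.44089210e-16
  1.01942331e+00 -1.51511108e+00]
[-5.40067031e-01  2.68945888e-01  1.17014979e+00 -4.44089210e-16
  1.70249697e+00  1.03072930e+00] [ 5.56852449e-02  4.21712336e-01  1.70045700e+00 -4.44089210e-16
  1.01942331e+00  1.62648157e+00]
```

```bash
cat >> h.py <<'E'
def fcloud(c,m=None):
    z=c["range_z"];K=c["intrinsics"]; m=(z>0) if m is None else m&(z>0)
    v,u=np.nonzero(m);d=z[v,u]; a=(u-K[0,2])/K[0,0];b=(v-K[1,2])/K[1,1];r=np.hypot(a,b)+1e-9;k=np.tan(r)/r
    return (np.c_[a*k*d,b*k*d,d]-c["t"])@c["R"]
Q2=tool([0,0,-1],[0,-1,0])
E
python3 - <<'E'
from h import *
move_ptp([.556,-.253,.36],Q2.as_quat())
c=snap("wrist","w2"); print(c["intrinsics"][0,0],-c["R"].T@c["t"],c["R"][2],current_clock())
s=silhouettes("wrist","top_tray"); print(len(s),[k["conf"] for k in s],[k["xy"] for k in s])
P=fcloud(c,s[0]["region"]); print(np.round(np.percentile(P,[1,50,99],axis=0),3))
P=fcloud(c); np.save("pw2.npy",P)
T=P[(abs(P[:,2]-.156)<.008)&(np.linalg.norm(P[:,:2]-[.556,-.253],axis=1)<.17)]; print(len(T),rect(T),np.median(T[:,2]))
for n in("scene","side"):
    d=capture(n);P=cloud(d);T=P[(abs(P[:,2]-.156)<.006)&(np.linalg.norm(P[:,:2]-[.556,-.253],axis=1)<.15)]; print(n,len(T),rect(T),np.median(T[:,2]))
E
```

```text
325.19226210127806 [ 0.63896421 -0.25330086  0.52133414] [-3.02208597e-01  1.39328292e-04 -9.53241808e-01] 16.5667
1 [0.9] [[290.3, 169.1]]
[[ 0.454 -0.332  0.112]
 [ 0.56  -0.256  0.12 ]
 [ 0.661 -0.18   0.157]]
4856 (array([ 556.9, -256.3]), array([150.8, 210.9]), 86.71) 0.15573221482329566
scene 663 (array([ 561.5, -254.2]), array([152.2, 218.1]), 86.59) 0.1544983169666726
side 717 (array([ 557.9, -255. ]), array([157.9, 213.5]), 86.47) 0.1557144242397831
```

View pics/w2.png

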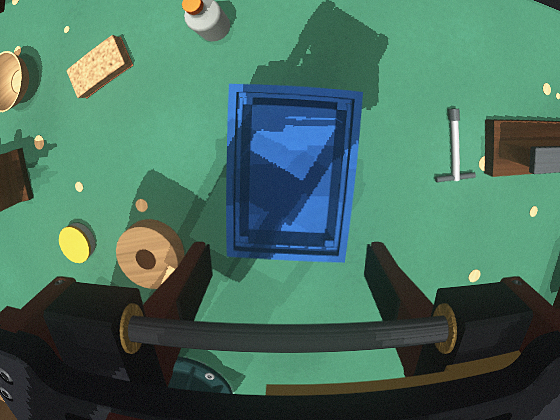

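The wrist view shows the blue tray at (293,172) and gives a clean rectangle, 150.8 × 210.9 mm, centred at (0.557, -0.256). I'll grip the far (-y) long hem, 25 mm toward the near corner.

```bash
cat >> h.py <<'E'
ta=np.radians(-3.3); TC=np.array([.5569,-.2563]); ex=np.array([np.cos(ta),np.sin(ta),0]); ey=np.array([-np.sin(ta),np.cos(ta),0])
def tp(x,y,z): return np.r_[TC,z]+x*ex+y*ey
Qg=tool([0,0,-1],-ey); OFF=-.025
E
python3 - <<'E'
from h import *
g=tp(OFF,-.0705,.144)
move_gripper(.04)
move_ptp(g+[0,0,.10],Qg.as_quat()); servo_line(g+[0,0,.03],rate=.15)
f0=current_force()
print(servo_line(g,rate=.04,contact_N=3),current_position()-g)
snap("wrist","w3"); print(current_force()-f0,current_clock())
cv2.imwrite("pics/c4.png",cv2.resize(cv2.imread("pics/w3.png")[60:360,100:460],(720,600)))
E
```

```text
False [ 0.00015924 -0.00010377  0.0001386 ]
[ 0.19898688  0.10091419 -0.27498837] 19.775
```

View pics/c4.png

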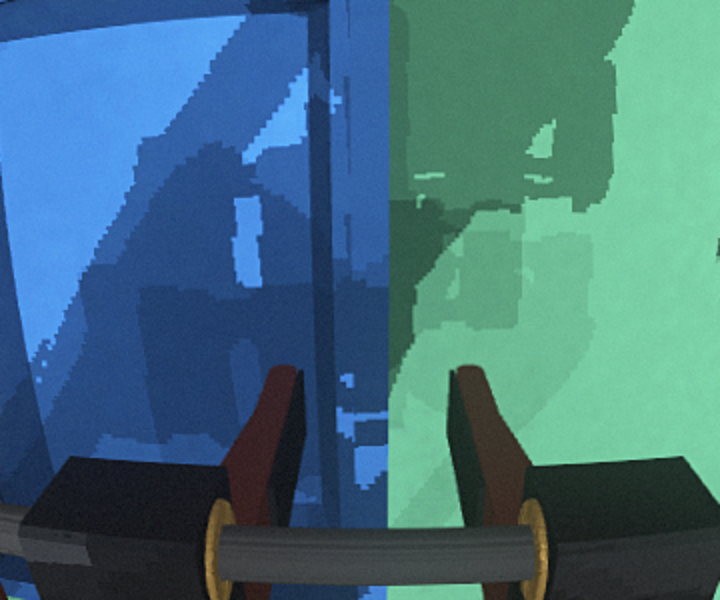

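The fingers at x≈300 and 450 straddle the hem, which spans about 354–388, so it is centred. Gripping and peeling.

```bash
cat >> h.py <<'E'
Cc=tp(.105,.075,.140); Ac=tp(-.105,-.075,.140)
d=(Ac-Cc)/np.linalg.norm(Ac-Cc); AX=np.cross(d,[0,0,1])
def peel(g,t,lift=0):
    r=Rn.from_rotvec(AX*t); return Cc+r.apply(g-Cc)+[0,0,lift], (r*Qg).as_quat()
def trays(n):
    c=capture(n); P=cloud(c); m=np.linalg.norm(P[:,:2]-TC,axis=1)<.16
    return c,P[m]
E
python3 - <<'E'
from h import *
g=current_position(); np.save("g.npy",g)
f0=current_force()
move_gripper(0.); print("gap",current_finger_gap(),current_force()-f0)
for t in np.arange(.01,.0701,.01):
    p,q=peel(g,t); servo_line(p,q,rate=.03); print(round(t,3),np.round(current_force()-f0,2),np.round(current_torque(),2),round(current_finger_gap(),4))
print(current_clock())
snap("scene","s6");snap("side","s7")
cv2.imwrite("pics/c5.png",cv2.hconcat([cv2.resize(cv2.imread("pics/s6.png")[150:310,160:320],(400,400)),cv2.resize(cv2.imread("pics/s7.png")[130:260,230:360],(400,400))]))
E
```

```text
gap 0.008463538487843482 [-0.58149445  3.54264952  1.49607072]
0.01 [-2.03  4.14 -2.5 ] [ 0.63 -0.09  0.16] 0.0086
0.02 [-0.63  3.01 -4.16] [ 0.58 -0.04  0.2 ] 0.0086
0.03 [-1.7   2.12 -1.46] [0.52 0.09 0.23] 0.0088
0.04 [-3.14  0.83  0.94] [0.28 0.55 0.26] 0.0089
0.05 [-5.05 -0.01  0.28] [0.01 0.84 0.28] 0.0087
0.06 [-5.44 -1.    1.13] [-0.12  0.89  0.28] 0.0089
0.07 [-4.29 -1.68 -0.26] [-0.16  0.98  0.19] 0.0084
22.1167
```

View pics/c5.png

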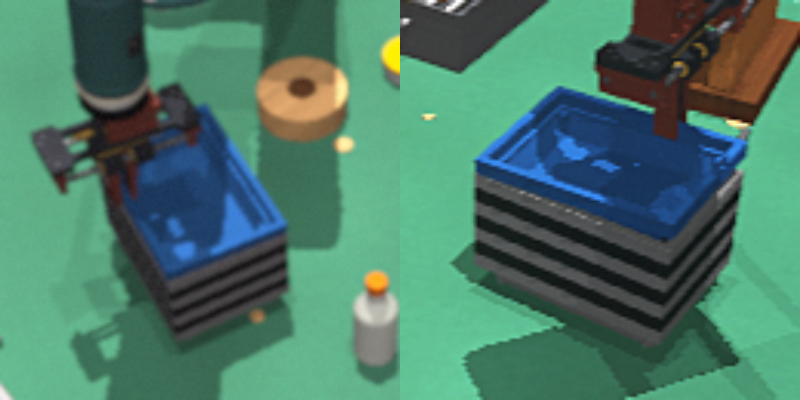

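Corner A is up (right side of the stack in the side half, about (740,160)) while the far corners are still seated. A sideways force of about 5 N has built up, so I'll yield along it, then continue.

```bash
python3 - <<'E'
from h import *
g=np.load("g.npy"); off=np.zeros(3)
def go(t,l):
    global off
    p,q=peel(g,t,l); servo_line(p+off,q,rate=.02); F=current_force()
    print(round(t,3),l,np.round(off*1e3,2),np.round(F,2),round(current_finger_gap(),4)); return F
for i in range(3):
    F=go(.07,0); off[:2]+=np.clip(F[:2]*.00025,-.001,.001)
for t,l in((.08,.0),(.09,.001),(.10,.002),(.11,.003),(.11,.006),(.11,.009),(.11,.013),(.11,.018)):
    F=go(t,l); off[:2]+=np.clip(F[:2]*.0002,-.0008,.0008)
np.save("off.npy",off); print(current_clock())
snap("scene","s8");snap("side","s9")
cv2.imwrite("pics/c6.png",cv2.hconcat([cv2.resize(cv2.imread("pics/s8.png")[150:310,160:320],(400,400)),cv2.resize(cv2.imread("pics/s9.png")[130:260,230:360],(400,400))]))
E
```

```text
0.07 0 [0. 0. 0.] [-4.21 -1.73 -0.29] 0.0086
0.07 0 [-1.   -0.43  0.  ] [-2.06  0.92 -1.29] 0.0086
0.07 0 [-1.51 -0.2   0.  ] [-0.9   1.01 -1.55] 0.0089
0.08 0.0 [-1.74  0.05  0.  ] [-0.22  0.95 -1.48] 0.0091
0.09 0.001 [-1.78  0.24  0.  ] [-2.18 -0.75 -1.43] 0.009
0.1 0.002 [-2.22  0.09  0.  ] [-0.68  0.11 -2.41] 0.0087
0.11 0.003 [-2.36  0.11  0.  ] [-1.54 -0.8  -2.09] 0.009
0.11 0.006 [-2.66 -0.05  0.  ] [-0.83  1.03 -2.12] 0.0088
0.11 0.009 [-2.83  0.16  0.  ] [-0.75  0.13 -1.56] 0.0083
0.11 0.013 [-2.98  0.18  0.  ] [-0.64  0.31 -2.08] 0.0086
0.11 0.018 [-3.11  0.25  0.  ] [-0.09 -0.33 -1.47] 0.0089
25.4417
```

View pics/c6.png

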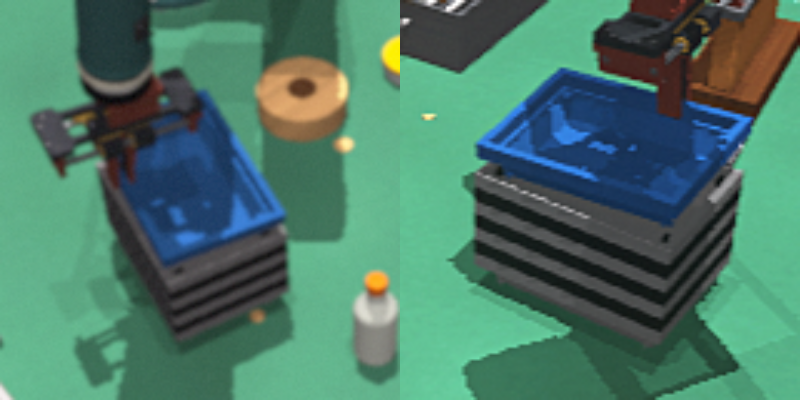

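The tray is free all round with the lower stack standing. I'll lift it clear, turn the tool back to level and measure the tray's tilt and the stack's position.

```bash
cat >> h.py <<'E'
def planefit(P,n0=3):
    for k in range(6):
        c=P.mean(0);n=np.linalg.svd(P-c,full_matrices=False)[2][2];n*=np.sign(n[2]);r=(P-c)@n;P=P[abs(r)<max(2.5*np.median(abs(r)),.0015)]
    return c,n,len(P)
def trayfit(n,ctr,zr):
    # rim centre & floor plane of the held blue tray
    c=capture(n);s=silhouettes(n,"top_tray")
    if not s: print(n,"no tray");return
    m=cv2.erode(s[0]["region"].astype(np.uint8),np.ones((3,3)))>0
    P=cloud(c,m); q=P-ctr
    Fl=P[(abs(q[:,2]+.044-.004)<.02)&(abs(q[:,0])<.085)&(abs(q[:,1])<.055)]
    if len(Fl)>50:
        cc,nn,k=planefit(Fl); print(n,s[0]["conf"],"floor",k,"n",np.round(np.degrees(nn[:2]),2),"z at c",cc[2]-(nn[:2]@(ctr[:2]-cc[:2]))/nn[2])
    R=P[q[:,2]>-.012]
    hull=rect(R); print("   rim",hull,"z99",np.percentile(R[:,2],99),"zmin/max by corner quadrant",[np.round(np.percentile(R[(np.sign(R[:,0]-ctr[0])==a)&(np.sign(R[:,1]-ctr[1])==b)][:,2],95),4) for a in(-1,1) for b in(-1,1)])
E
python3 - <<'E'
from h import *
g=np.load("g.npy");off=np.load("off.npy")
p,q=peel(g,.11,.018); servo_line(p+off+[0,0,.10],q,rate=.12)
servo_line(g+off+[0,0,.12],Qg.as_quat(),rate=.03)
print(current_position(),current_force(),current_finger_gap(),current_clock())
ctr=np.r_[TC,.156]+off+[0,0,.12]
for n in("side","scene"):
    trayfit(n,ctr,0)
    d=capture(n);P=cloud(d)
    T=P[(abs(P[:,2]-.140)<.005)&(np.linalg.norm(P[:,:2]-TC,axis=1)<.15)]; print(n,"stack",len(T),rect(T))
E
```

```text
[ 0.52496262 -0.32539942  0.26438187] [-3.36083072e-01 -3.81934984e-04 -1.46863516e+00] 0.00915282373072502 27.3083
side 0.69 floor 526 n [0.2  0.41] z at c 0.23492949333780644
   rim (array([ 551.2, -251.8]), array([148.4, 205.3]), 86.28) z99 0.278329795650155 zmin/max by corner quadrant [np.float64(0.2776), np.float64(0.2777), np.float64(0.2765), np.float64(0.2772)]
side stack 655 (array([ 557.7, -255.7]), array([155.3, 213.4]), 87.35)
scene 0.56 floor 1161 n [ 0.12 -0.13] z at c 0.23364121491487974
   rim (array([ 562.5, -258.3]), array([148.5, 207.7]), 87.77) z99 0.2798755720657017 zmin/max by corner quadrant [np.float64(0.2761), np.float64(0.2771), np.float64(0.2789), np.float64(0.2777)]
scene stack 450 (array([ 560.6, -255.1]), array([151.7, 217.4]), 87.52)
```

Tray level within 0.5°, and the stack is still at its place. I'll carry the tray across, descend short of the bottle, then slide in under the nozzle.

```bash
cat >> h.py <<'E'
tip=np.array([.554,.214]); ya=np.radians(6); fx=np.array([np.cos(ya),np.sin(ya),0]); fy=np.array([-np.sin(ya),np.cos(ya),0])
CT=np.r_[tip,.140]-fy*.046; CT[2]=.140
GF=CT+OFF*fx-.0705*fy-[0,0,.0125]; Qf=tool([0,0,-1],-fy).as_quat()
E
python3 - <<'E'
from h import *
p=current_position()
servo_line(p+[0,0,.04],rate=.1)
servo_line(GF+[0,-.13,.17],Qf,rate=.2)
servo_line(GF+[0,-.13,0],Qf,rate=.12)
print(current_position()-GF,current_force(),current_finger_gap(),current_clock())
for n in("side","scene"): trayfit(n,CT+[0,-.13,0],0)
L,ql,zb=lie_pose(); mid=np.r_[C0,.175]
c=snap("side","s10"); K=c["intrinsics"]
for n in("side","scene"):
    c=capture(n); s=spot_in(n,"nozzle_tip"); print(n,s[:2])
    for b in(mid,):
        X=c["R"]@(np.r_[tip,.162])+c["t"]; print("expected px",(K:=c["intrinsics"])[:2,:2].diagonal()*X[:2]/X[2]+K[:2,2])
E
```

```text
[ 0.00058547 -0.13011303  0.00067729] [ 0.4689422   0.25818089 -1.36690278] 0.008803998582152745 31.3333
side 0.73 floor 1210 n [-0.2   0.47] z at c 0.0987556443087935
   rim (array([558.9,  40.4]), array([209.5, 150.3]), 6.27) z99 0.14287516883191753 zmin/max by corner quadrant [np.float64(0.1421), np.float64(0.1417), np.float64(0.1415), np.float64(0.1415)]
scene 0.8 floor 708 n [0.09 0.61] z at c 0.09759921449858143
   rim (array([591.2,  39.8]), array([162.6, 152.4]), 5.96) z99 0.1447487613182041 zmin/max by corner quadrant [np.float64(0.1395), np.float64(0.1407), np.float64(0.1437), np.float64(0.1426)]
side [{'xy': [160.2, 334.6], 'conf': 0.83}]
expected px [199.52916083 284.99936016]
scene [{'xy': [393.4, 144.1], 'conf': 0.95}]
expected px [362.30975379 163.25663557]
```

```bash
python3 - <<'E'
from h import *
print(servo_line(GF,Qf,rate=.07,contact_N=3)); sleep(.5)
print(current_position()-GF,current_force(),current_finger_gap(),current_clock())
for n in("side","scene"): trayfit(n,CT,0)
for n in("side","scene"):
    c=capture(n);s=silhouettes(n,"oil_bottle");P=cloud(c,s[0]["region"]);L,ql,zb=lie_pose();mid=np.r_[C0,.175];t=(P-mid)@zb
    Nz=P[(t>.12)&(t<.15)&(abs(P[:,2]-.163)<.02)];print(n,"nozzle pts",len(Nz),np.round(np.percentile(Nz,[2,50,98],axis=0),3).tolist())
snap("side","s11");snap("scene","s12")
cv2.imwrite("pics/c7.png",cv2.hconcat([cv2.resize(cv2.imread("pics/s12.png")[90:290,260:460],(400,400)),cv2.resize(cv2.imread("pics/s11.png")[180:420,80:320],(400,400))]))
E
```

```text
False
[ 3.85348883e-05 -6.88106486e-06  2.88458417e-05] [ 0.47972619 -0.13618217 -1.57517163] 0.008865559094965841 34.2917
side 0.87 floor 1593 n [-0.08  0.35] z at c 0.09815781702568108
   rim (array([558.4, 169.4]), array([209.4, 150.8]), 6.03) z99 0.14235074854411375 zmin/max by corner quadrant [np.float64(0.1415), np.float64(0.1411), np.float64(0.1406), np.float64(0.1411)]
scene 0.75 floor 648 n [ 0.08 -0.55] z at c 0.09667057225481117
   rim (array([587.3, 170.7]), array([167.2, 151.8]), 5.29) z99 0.14321593589851864 zmin/max by corner quadrant [np.float64(0.1375), np.float64(0.1394), np.float64(0.1422), np.float64(0.1416)]
side nozzle pts 27 [[0.548, 0.219, 0.165], [0.552, 0.229, 0.168], [0.558, 0.235, 0.172]]
scene nozzle pts 5 [[0.556, 0.237, 0.166], [0.557, 0.238, 0.171], [0.563, 0.239, 0.175]]
```

View pics/c7.png

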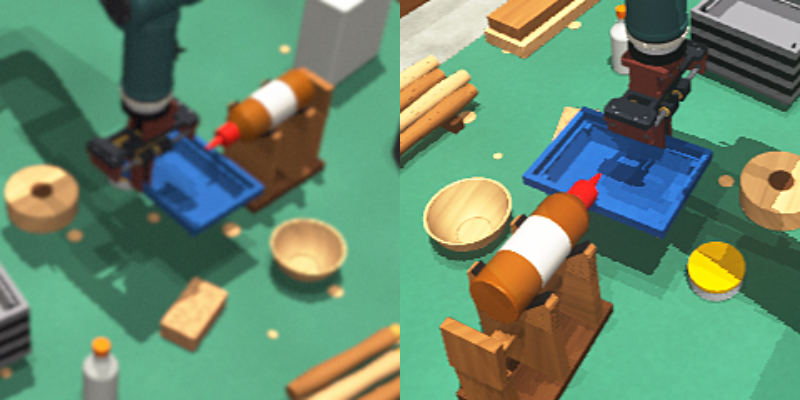

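The tray (610,165 in the right half) is held level. The nozzle reaches in over its near rim at (595,178), and the bottle rests in the cradle. Nothing else is touched, so I'm handing in.

```bash
python3 -c "
from bench import *
print(close_job(),current_clock())"
```

```text
the job is handed in; nothing more can be done
the job is handed in; nothing more can be done
```

The job is handed in. The bottle lies in the cradle, and the gripper holds the blue tray level under its nozzle. The clock read about 34 s of the 72 s at my last check. The hand-in itself reports no verdict.

**Bottle:** I gripped it by the cap, laid it in the V saddles and let go. After release its axis measured 4.9–5.0° down, within about 2 mm of the seat, with the nozzle over the open end.

**Blue tray:** I gripped its hem and lifted one corner first by turning about the diagonally opposite corner. A sideways force of about 5 N built up during the turn, and I eased it off. The pictures after the peel show the lower trays still standing. Their centre was within about 1 mm of before, though both cameras read them turned about 0.9°. That may be measurement error or a slight real turn.

**Final hold:**

| Check | Result |
|---|---|
| Tray tilt | about 0.5° or less; the two cameras disagree on its direction |
| Rim height | about 141 mm |
| Nozzle tip height | about 162 mm, roughly 20 mm above the rim |
| Nozzle tip position | about 25–30 mm inside the tray's edge, over the floor |
| Gap from rim to cap | about 7 mm, worked out from the geometry rather than measured |
| Wrist force | about 1.6 N, which is the tray's weight |

**Disagreements:** The scene camera read several mm off from the side camera in x, and it put the tray's centre wrong where the gripper hid part of it. I relied on the side and wrist cameras instead. The exact tip is inferred from the bottle's axis and a few depth points, because the network marked the whole bottle when asked for the tip.

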